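Sort the washed utensils into their trays

TASK

Sort the washed utensils lying on the counter: put the fork in the brown tray, the soup spoon in the white tray, the black-handled knife in the black tray and the green peeler in the blue tray, each lying flat on the tray's floor between its walls. Leave the salt and pepper shakers standing where they are.

Things in the scene. Friction and masses are not known exactly. Their poses are not given: they have to be found in the camera images.
- fork: loose steel dessert fork, 150 long, four tines 26 wide over all; Origin: mid-length, on the underside; lies flat with z up, x along its length towards the tines. Handle from x = -75 to 26, 12 wide (y) and 8 thick (z) about the origin, 15 wide at the far end: grip across it at the origin. 60 g. Sizes in mm.
- spoon: loose steel soup spoon, 150 long, round bowl 37 across; Origin: mid-length, on the underside; lies flat with z up, x along its length towards the bowl. Handle from x = -75 to 26, 12 wide (y) and 8 thick (z) about the origin, 15 wide at the far end: grip across it at the origin. 60 g. Sizes in mm.
- knife: loose paring knife, lying on its side, black plastic handle with three steel rivets and a short steel blade, 159 long; Origin: mid-length, on the underside; lies flat with z up, x along its length towards the blade's tip. Handle from x = -80 to 20, 15 wide (y) and 11 thick (z): grip across it at the origin. Blade 3 thick. 70 g. Sizes in mm.
- peeler: loose Y-shaped vegetable peeler, green plastic handle, steel crossbar blade between two green arms, 123 long, 48 wide at the arms; Origin: mid-length, on the underside; lies flat with z up, x along its length towards the blade. Handle from x = -62 to 18, 16 wide (y) and 12 thick (z): grip across it at the origin. 60 g. Sizes in mm.
- tray_brown: dark brown plastic open tray, 210 long (its x) by 110 wide (its y) by 40 high outside; walls and floor 5 thick, so the inside is 200 by 100 and its floor lies 5 above the table. Fixed to the table. Origin: centre of the underside, at table height (z = 0); z up. For the fork. Sizes in mm.
- tray_white: white plastic open tray, 210 long (its x) by 110 wide (its y) by 40 high outside; walls and floor 5 thick, so the inside is 200 by 100 and its floor lies 5 above the table. Fixed to the table. Origin: centre of the underside, at table height (z = 0); z up. For the spoon. Sizes in mm.
- tray_black: black plastic open tray, 210 long (its x) by 110 wide (its y) by 40 high outside; walls and floor 5 thick, so the inside is 200 by 100 and its floor lies 5 above the table. Fixed to the table. Origin: centre of the underside, at table height (z = 0); z up. For the knife. Sizes in mm.
- tray_blue: blue plastic open tray, 210 long (its x) by 110 wide (its y) by 40 high outside; walls and floor 5 thick, so the inside is 200 by 100 and its floor lies 5 above the table. Fixed to the table. Origin: centre of the underside, at table height (z = 0); z up. For the peeler. Sizes in mm.
- salt: loose white salt shaker with a bright metal cap, standing, 32 across and 56 high; origin: centre of the underside, z up. To be left alone. Sizes in mm.
- pepper: loose dark wooden pepper shaker with a dark metal cap, standing, 32 across and 56 high; origin: centre of the underside, z up. To be left alone. Sizes in mm.
There are look-alikes about, which are no part of the job. Of the things shaped like the knife, the black one is meant.

How it is judged:
By the outcome, as a careful person would: the job done as asked, in the order asked, and still so for the second after the job is handed in, with the robot touching nothing.
It also fails if it takes over 99 s, if anything falls off the work surface, if the arm or the gripper's body presses on something with over 40 N, if the wrist force passes 120 N, or if a joint passes its speed limit or range.

ROBOT

A 6-joint arm with a two-finger parallel gripper is mounted at the origin on the work surface. World frame = base frame: x ahead of the robot, y to its left, z up, the work surface at z = 0. Lengths are in m, angles in rad, forces in N, time in s.
With the tool pointing down it reaches from about 0.25 to 0.725 m from the base axis. Payload 4 kg.
Tool frame: the origin (TCP) lies midway between the tips of the shut fingers; the grasp point (between the pads) lies 19 mm behind it; z points along the fingers, y is the direction in which the jaws open and shut (so a half turn about z gives the same grasp; the last joint's range is limited). The gripper opens to 85 mm and grips with 20 to 120 N. Pads are 22 mm wide; open, the fingers measure 114 mm over their backs; the gripper's body (76 mm by 85 mm) begins 54 mm behind the grasp point. The pads swing forward as they close: fully open they stand 13 mm farther back than shut.
Start: joints at [-1.347, 0.241, 0.005, 1.335, 0, 1.571], TCP at [0.111, -0.488, 0.231] pointing down, gripper open.
Joint ranges: [-2.72, 2.72], [-1.05, 1.87], [-1.09, 1.28], [-1.99, 2.15], [-1.42, 1.44], [-3.14, 3.14]. Speed limits (rad/s): [2.79, 2.79, 3.14, 3.14, 3.14, 3.14].

INTERFACE

Orientations are given as a 3x3 rotation matrix whose columns are the frame's x, y, z axes.
In Python, from cell import env, optics, close_job gives the robot as it stands.
- The arm moves only by the tool jog_arm, never from a script. Its argument "rows" is a list that holds one entry, the list of rows, each a list of 4 numbers: the shift along the tool's x, y, z in mm, then the turn about the tool's z in rad. A call has 1 to 12 rows; each row is the pose to reach, as a shift and turn from the pose commanded when the call began, along the tool's axes at that moment; what a row does not reach only later rows make up. A row lasts 1/10 s, in which the tool goes at most 50 mm and 8.59 degrees, less where a joint would pass 70% of its speed; a pose out of reach is approached as far as the arm can. A call with a gripper value outside its range is refused whole. "hand" is the closure, from -1 (fully open) to 1 (shut), set as the call begins (left out, the last holds). The fingers move at their own pace and stop on an object; the grip force is fixed at half the most. Time passes only in rows, so rows that repeat a pose let the fingers close. It gives the time, the measured TCP pose, the force and the opening at its end, in the units of the state.
- env.read_state(): the state, without advancing time (a new reading comes with each control period).
- optics.capture(name): name is "scene" or "top" or "wrist"; returns (picture, depth): 420x560x3 uint8, red, green, blue; 420x560 float32, m along the optical axis (not along the pixel's ray), 0 where there is no reading.
- optics.calibration(name): a dict with "intrinsics" (3x3 intrinsics, pixels), "R" (3x3) and "t" (3): a world point X has camera coordinates R X + t. Camera axes: x right, y down, z forward; pixel columns grow to the right and rows downward; lengths in m; the calibration is good to about 2 mm. A picture is of the moment at which its call begins: read the wrist's pose just before it. calibration takes no time and is no camera call; for the wrist camera it gives the pose at the moment of the call.
- close_job(): hands the job in, once; it reports no verdict.
The state is a dict: "time_s": time; "joint_pos": joint angles; "qd": joint speeds; "joint_torque": joint torques, N m; "tcp_pos": TCP position; "ee_rot": TCP orientation; "force": force on the tool from outside, world axes, zero at the start; "torque": the same for the moment, N m; "finger_gap": finger opening in m.
Only numpy, scipy, OpenCV 4.12 (cv2) and the standard library are available. Lean on these libraries where they do the work, as an engineer would, in place of code of your own. Each camera call takes 0.05 s, during which the arm holds its last target.

## Working session

There is one attempt and no reset: what is moved stays moved. The work goes in short steps, Python scripts to look and compute and a tool call to move; the robot and the scene stay as the last step left them, time stands still between calls to the robot, and variables do not carry over. Pictures are saved under pics/ and viewed, and the job is handed in when it is done.

Besides the shell and the picture viewer there is one more tool, called as name([rows], argument=value, ...), one row to a line, values as JSON. jog_arm: Moves the arm, as the interface text tells. Its arguments: {"type":"object","properties":{"rows":{"type":"array"},"hand":{"type":"number"}},"required":["rows"]}

```bash
ls; mkdir -p pics
python3 - <<'E'
from cell import env, optics
import cv2,numpy as np
s=env.read_state(); print(s)
for n in ["top","scene"]:
    p,d=optics.capture(n); cv2.imwrite(f"pics/{n}0.png",p[:,:,::-1]); np.savez(f"{n}0.npz",p=p,d=d,**optics.calibration(n)); print(n,optics.calibration(n))
E
```

```text
pics
{'time_s': 0.0, 'joint_pos': array([-1.34701854e+00,  2.41395307e-01,  3.72800707e-03,  1.33520211e+00,
        1.44793748e-05,  1.57081588e+00]), 'qd': array([-6.56924021e-05,  1.24018862e-03,  1.58032599e-03,  1.02308587e-03,
       -4.69017030e-04, -1.40304163e-03]), 'joint_torque': array([ 5.82262383e-04, -3.72316968e+01,  2.52408421e+01,  1.68037531e-02,
        1.30331364e-04, -4.09368027e-06]), 'tcp_pos': array([ 0.11082159, -0.48691653,  0.23042323]), 'ee_rot': array([[ 9.75070408e-01,  2.21895246e-01, -4.45929694e-04],
       [ 2.21895694e-01, -9.75068306e-01,  2.02460723e-03],
       [ 1.44388073e-05, -2.07308448e-03, -9.99997851e-01]]), 'force': array([-0.45592782, -0.09020136,  0.26428648]), 'torque': array([0.01486961, 0.00474036, 0.0006147 ]), 'finger_gap': 0.08565474893988162}
top {'intrinsics': array([[407.5606998 ,   0.        , 279.84653791],
       [  0.        , 407.5606998 , 205.51641941],
       [  0.        ,   0.        ,   1.        ]]), 'R': array([[ 0.05846784, -0.99828068,  0.00414789],
       [-0.97814058, -0.05811785, -0.19965803],
       [ 0.19955582,  0.00761635, -0.97985686]]), 't': array([-0.0619846 ,  0.44369472,  1.23542048])}
scene {'intrinsics': array([[520.63738869,   0.        , 284.20438655],
       [  0.        , 520.63738869, 205.35581786],
       [  0.        ,   0.        ,   1.        ]]), 'R': array([[-6.84127222e-01,  7.29362694e-01,  7.31703271e-05],
       [ 4.17089907e-01,  3.91304058e-01, -8.20315271e-01],
       [-5.98335988e-01, -5.61169489e-01, -5.71911576e-01]]), 't': array([ 0.3598465 , -0.1194317 ,  1.56930898])}
```

View pics/top0.png

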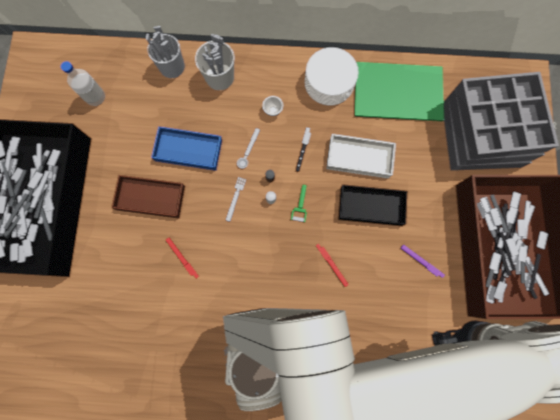

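View pics/scene0.png

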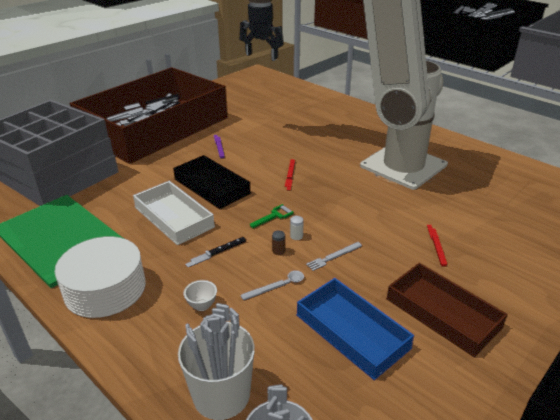

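The top view shows the fork at (236,198), spoon (248,150), black knife (303,150) and peeler (300,203). The trays are blue (187,149), brown (149,197), white (361,156) and black (372,205), with salt at (270,197) and pepper at (270,176). Look-alikes are the red knife-like things at (182,257) and (332,265), the purple one at (422,261), and the cutlery in bins and cups. Next I'll check my choice in a close crop and measure.

```bash
cat > h.py <<'E'
import numpy as np,cv2
def pts(f):
    z=np.load(f); p,d,K,R,t=z['p'],z['d'],z['intrinsics'],z['R'],z['t']
    v,u=np.mgrid[0:420,0:560]
    c=np.stack([(u-K[0,2])/K[0,0]*d,(v-K[1,2])/K[1,1]*d,d],-1)
    return p,d,(c-t)@R   # R^T (c-t)
E
python3 - <<'E'
from h import *
p,d,W=pts('top0.npz')
cv2.imwrite('pics/crop0.png',cv2.resize(p[115:235,105:420,::-1],None,fx=2.5,fy=2.5,interpolation=cv2.INTER_CUBIC))
print('table z',np.median(W[215:240,220:300,2]),d[198,236])
for n,(a,b,c,e) in dict(blue=(150,120,225,172),brown=(110,172,188,220),white=(322,132,400,181),black=(334,182,412,228)).items():
    S=W[b:e,a:c]; m=(S[...,2]>0.030)&(S[...,2]<.055)
    q=S[m][:,:2].astype(np.float32); r=cv2.minAreaRect(q*1000); print(n,m.sum(),r,np.median(S[m][:,2]))
hsv=cv2.cvtColor(p,cv2.COLOR_RGB2HSV)
for n,(a,b,c,e) in dict(fork=(222,174,250,224),spoon=(232,126,264,172),knife=(292,125,315,174),peeler=(287,183,312,224),salt=(262,188,279,206),pep=(262,167,279,187)).items():
    S=W[b:e,a:c]; z=S[...,2]
    m=(z>0.0045)&(z<.1)&(d[b:e,a:c]>0)
    k,l,st,ce=cv2.connectedComponentsWithStats(m.astype(np.uint8)); i=1+st[1:,4].argmax(); m=l==i
    q=S[m][:,:2].astype(np.float32)*1000; print(n,m.sum(),st[i],cv2.minAreaRect(q),np.median(z[m]),z[m].max())
E
```

```text
table z -0.0008824499735475904 1.3248626
blue 399 ((626.0513916015625, 282.06512451171875), (211.82159423828125, 112.44644165039062), 84.4879150390625) 0.037484256539351266
brown 406 ((457.2382507324219, 388.1476135253906), (212.48255920410156, 111.63728332519531), 85.64241027832031) 0.037960011966438
white 396 ((634.5117797851562, -288.8829345703125), (210.22161865234375, 113.22779846191406), 84.49358367919922) 0.03756635842882357
black 395 ((470.4623718261719, -330.09814453125), (210.50218200683594, 111.59675598144531), 87.6215591430664) 0.03789234740128566
fork 110 [  4  15  13  32 110] ((448.76007080078125, 117.62211608886719), (14.082189559936523, 108.90898132324219), 76.73152923583984) 0.007555112109650251 0.012869647937088821
spoon 92 [13  2 14 28 92] ((666.1419677734375, 73.21366882324219), (15.293580055236816, 99.61583709716797), 68.94799041748047) 0.007698182074971091 0.015097469546327178
knife 136 [  3  17  13  30 136] ((626.173095703125, -94.20915222167969), (15.998074531555176, 106.01451873779297), 77.56504821777344) 0.009545010254976942 0.017268784428536132
peeler 216 [  3   1  17  38 216] ((469.5880432128906, -100.872802734375), (47.573890686035156, 121.62641906738281), 83.73302459716797) 0.009508830090866529 0.02119942009743957
salt 103 [  3   3  12  13 103] ((474.6000671386719, -4.864507675170898), (30.403499603271484, 34.864749908447266), 9.665155410766602) 0.051549476950855926 0.05930957407231382
pep 108 [  3   2  11  13 108] ((545.4773559570312, 3.465871810913086), (28.958925247192383, 30.65878677368164), 49.0063591003418) 0.050888512404442754 0.059228658559994304
```

View pics/crop0.png

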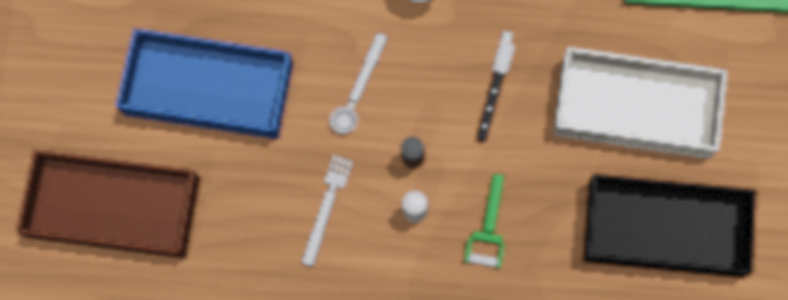

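The crop confirms the choice: four-tined fork, round-bowl spoon, knife with black riveted handle, and green peeler. Sizes also check out: trays about 211x112, peeler 122x48, handles about 105x15. I'll hover over the fork first.

```bash
cat >> h.py <<'E'
def go(x,y,z,th):
    "target TCP mm, tool x axis heading deg -> jog shift mm, turn rad"
    from cell import env
    s=env.read_state(); R=s['ee_rot']; a=np.arctan2(R[1,0],R[0,0]); c,n=np.cos(a),np.sin(a)
    Rc=np.array([[c,n,0],[n,-c,0],[0,0,-1]])
    sh=Rc.T@(np.array([x,y,z])-s['tcp_pos']*1000)
    tu=a-np.radians(th)
    print('t',round(s['time_s'],2),'tcp',(s['tcp_pos']*1000).round(1),'th',np.degrees(a).round(1),'z',R[:,2].round(4),'q',np.degrees(s['joint_pos']).round(0),'gap',round(s['finger_gap']*1000,1),'F',s['force'].round(1))
    print('   go',(x,y,z,th),'shift',sh.round(1),'turn',round(tu,3),'or',round(tu-np.pi,3),round(tu+np.pi,3),'dist',np.linalg.norm(sh).round())
E
python3 -c "
from h import *
go(460,112,220,166.7)"
```

```text
t 0.1 tcp [ 110.9 -487.   230.5] th 12.8 z [-4.0e-04  1.8e-03 -1.0e+00] q [-77.  14.   0.  77.   0.  90.] gap 85.3 F [-0.9  0.2 -0.2]
   go (460, 112, 220, 166.7) shift [ 473.4 -506.5   10.5] turn -2.686 or -5.827 0.456 dist 693.0
```

jog_arm([
  [[473,-506,10,-2.686],[473,-506,10,-2.686],[473,-506,10,-2.686],[473,-506,10,-2.686],[473,-506,10,-2.686],[473,-506,10,-2.686],[473,-506,10,-2.686],[473,-506,10,-2.686],[473,-506,10,-2.686],[473,-506,10,-2.686],[473,-506,10,-2.686],[473,-506,10,-2.686]],
])

```text
time_s: 1.3
tcp_pos: [0.4135, 0.0329, 0.2225]
ee_rot: [[-0.444, 0.896, 0.0], [0.896, 0.444, -0.0], [-0.0, -0.0, -1.0]]
force: [1.5, -0.7, 0.8]
finger_gap: 0.0853
```

```bash
python3 -c "
from h import *
go(460,112,220,166.7)"
```

```text
t 1.3 tcp [413.5  32.9 222.5] th 116.3 z [ 0.e+00 -3.e-04 -1.e+00] q [  5.   4. -12.  73.  -0.  68.] gap 85.3 F [ 1.5 -0.7  0.8]
   go (460, 112, 220, 166.7) shift [50.3 76.8  2.5] turn -0.879 or -4.02 2.263 dist 92.0
```

jog_arm([
  [[50,77,2,-0.879],[50,77,2,-0.879],[50,77,2,-0.879],[50,77,2,-0.879],[50,77,2,-0.879],[50,77,2,-0.879],[50,77,2,-0.879],[50,77,2,-0.879]],
])

```text
time_s: 2.1
tcp_pos: [0.4603, 0.1093, 0.2203]
ee_rot: [[-0.971, 0.239, -0.001], [0.239, 0.971, -0.0], [0.001, -0.0, -1.0]]
force: [0.0, 0.1, 0.8]
finger_gap: 0.0857
```

```bash
cat >> h.py <<'E'
def cap(n,f):
    from cell import optics
    cal=optics.calibration(n); p,d=optics.capture(n); cv2.imwrite(f"pics/{f}.png",p[:,:,::-1]); np.savez(f"{f}.npz",p=p,d=d,**cal)
    return pts(f+'.npz')
E
python3 -c "
from h import *
go(473,112,3,166.7)
p,d,W=cap('wrist','w1')
p,d,W=cap('top','t1')"
```

```text
t 2.1 tcp [460.3 109.3 220.3] th 166.2 z [-7.e-04 -2.e-04 -1.e+00] q [13. 11. -5. 74.  0. 27.] gap 85.7 F [0.  0.1 0.8]
   go (473, 112, 3, 166.7) shift [-11.7   5.6 217.3] turn -0.009 or -3.151 3.132 dist 218.0
```

View pics/w1.png

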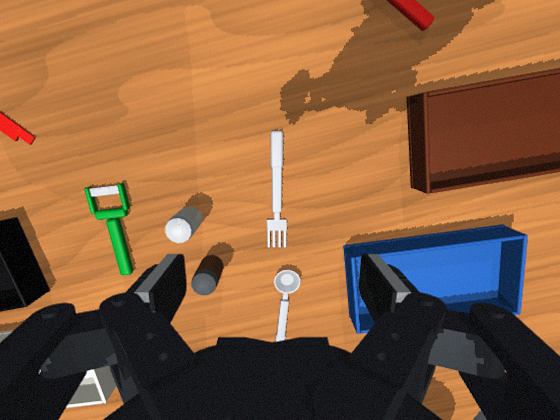

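View pics/t1.png

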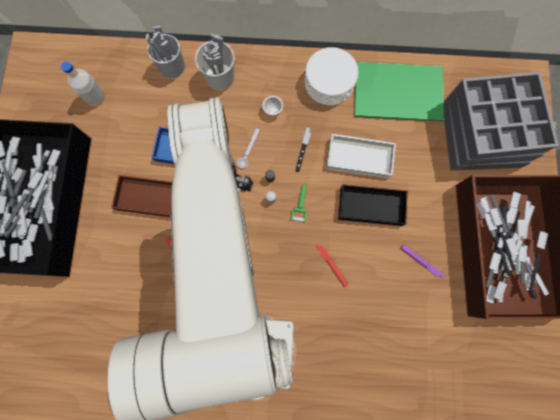

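The wrist view shows the fork from its handle end at (277,132) to the tines at (277,247). The spoon bowl is at (286,283), the salt at (180,230), the pepper at (207,275) and the peeler runs from (108,190) to (125,272). I'll measure from this view.

```bash
cat >> h.py <<'E'
def meas(f,box,zmin=0.004,zmax=.03):
    p,d,W=pts(f); a,b,c,e=box; S=W[b:e,a:c]; z=S[...,2]
    m=((z>zmin)&(z<zmax)&(d[b:e,a:c]>0)).astype(np.uint8)
    k,l,st,ce=cv2.connectedComponentsWithStats(m); i=1+st[1:,4].argmax(); q=S[l==i]
    xy=q[:,:2].astype(np.float32)*1000
    return cv2.minAreaRect(xy),len(xy),np.percentile(q[:,2],[5,50,95]).round(4)
E
python3 -c "
from h import *
print(meas('w1.npz',(250,115,305,262),.003))
print(meas('w1.npz',(75,170,145,285),.003))
print(meas('w1.npz',(150,190,215,247),.003,.08))
p,d,W=pts('w1.npz'); print(W[140,240],W[190,277],W[140,277],W[243,277])
"
```

```text
(((468.3052978515625, 112.4354248046875), (25.117612838745117, 149.24789428710938), 76.82123565673828), 1341, array([0.0039, 0.0078, 0.0096]))
(((468.4697265625, -101.6117172241211), (48.79946517944336, 121.60926818847656), 82.67011260986328), 1715, array([0.0053, 0.0103, 0.0131]))
(((475.24224853515625, -3.152050018310547), (30.2030029296875, 30.7049503326416), 59.78242111206055), 925, array([0.0102, 0.0526, 0.057 ]))
[3.96701362e-01 8.46585511e-02 3.92987495e-04] [0.46602399 0.11409334 0.00918562] [0.40724866 0.12835436 0.00892263] [5.38019695e-01 9.67793033e-02 2.36698452e-04]
```

```bash
python3 -c "
from h import *
go(468.3,112.4,2,166.8)"
```

```text
t 2.2 tcp [460.4 109.3 220.5] th 166.2 z [-3.e-04 -1.e-04 -1.e+00] q [13. 11. -5. 74. -0. 27.] gap 85.4 F [-0.3 -0.1  1. ]
   go (468.3, 112.4, 2, 166.8) shift [ -6.9   4.9 218.5] turn -0.01 or -3.152 3.131 dist 219.0
```

jog_arm([
  [[-7,5,40,-0.01],[-7,5,80,-0.01],[-7,5,120,-0.01],[-7,5,160,-0.01],[-7,5,190,-0.01],[-7,5,190,-0.01],[-7,5,190,-0.01]],
], hand=-0.2)

```text
time_s: 2.9
tcp_pos: [0.4684, 0.1125, 0.0309]
ee_rot: [[-0.974, 0.228, -0.001], [0.228, 0.974, -0.0], [0.001, -0.0, -1.0]]
force: [0.5, 0.5, 1.1]
finger_gap: 0.051
```

```bash
python3 -c "
from h import *
go(468.3,112.4,2,166.8)"
```

```text
t 2.9 tcp [468.4 112.5  30.9] th 166.8 z [-1.e-03 -2.e-04 -1.e+00] q [ 14.  23. -20.  47.  -0.  27.] gap 51.0 F [0.5 0.5 1.1]
   go (468.3, 112.4, 2, 166.8) shift [ 0.1 -0.1 28.9] turn 0.001 or -3.141 3.142 dist 29.0
```

jog_arm([
  [[0,0,15,0],[0,0,26,0],[0,0,29,0],[0,0,29,0]],
])

```text
time_s: 3.3
tcp_pos: [0.4688, 0.1127, 0.0021]
ee_rot: [[-0.974, 0.227, 0.0], [0.227, 0.974, 0.0], [-0.0, 0.0, -1.0]]
force: [-0.8, -1.2, 0.0]
finger_gap: 0.0514
```

jog_arm([
  [[0,0,0,0],[0,0,0,0],[0,0,0,0],[0,0,0,0],[0,0,0,0],[0,0,0,0]],
], hand=1)

```text
time_s: 3.9
tcp_pos: [0.469, 0.1127, 0.0024]
ee_rot: [[-0.974, 0.227, 0.001], [0.227, 0.974, 0.0], [-0.001, 0.001, -1.0]]
force: [-1.5, -0.6, 5.0]
finger_gap: 0.0099
```

jog_arm([
  [[0,0,-20,0],[0,0,-60,0],[0,0,-110,0],[0,0,-110,0]],
])

```text
time_s: 4.3
tcp_pos: [0.4733, 0.1137, 0.118]
ee_rot: [[-0.974, 0.227, 0.012], [0.227, 0.974, 0.003], [-0.011, 0.006, -1.0]]
force: [2.2, -0.0, -0.5]
finger_gap: 0.0097
```

```bash
python3 -c "
from h import *
go(457,388,112,85.6)
go(457,388,8,85.6)
cap('scene','s1')"
```

```text
t 4.3 tcp [473.3 113.7 118. ] th 166.9 z [ 0.0124  0.003  -0.9999] q [ 14.  16. -14.  59.  -0.  27.] gap 9.7 F [ 2.2 -0.  -0.5]
   go (457, 388, 112, 85.6) shift [ 78.1 263.4   6. ] turn 1.419 or -1.723 4.56 dist 275.0
t 4.3 tcp [473.3 113.7 118. ] th 166.9 z [ 0.0124  0.003  -0.9999] q [ 14.  16. -14.  59.  -0.  27.] gap 9.7 F [ 2.2 -0.  -0.5]
   go (457, 388, 8, 85.6) shift [ 78.1 263.4 110. ] turn 1.419 or -1.723 4.56 dist 296.0
```

View pics/s1.png

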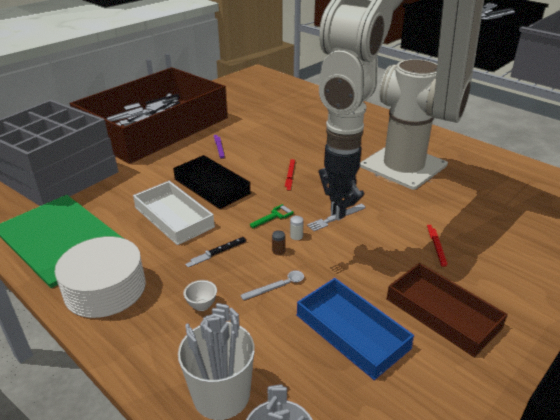

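The fork is held (gap 9.7 mm) and level, with its shadow at (340,268). Now to the brown tray.

jog_arm([
  [[78,263,4,1.42],[78,263,4,1.42],[78,263,4,1.42],[78,263,4,1.42],[78,263,4,1.42],[78,263,4,1.42],[78,263,4,1.42],[78,263,4,1.42],[78,263,4,1.42],[78,263,4,1.42],[78,263,4,1.42],[78,263,4,1.42]],
])

```text
time_s: 5.55
tcp_pos: [0.4515, 0.3859, 0.1062]
ee_rot: [[0.075, 0.997, -0.002], [0.997, -0.075, -0.002], [-0.002, -0.002, -1.0]]
force: [0.3, 0.4, -0.0]
finger_gap: 0.0095
```

```bash
python3 -c "
from h import *
go(457,388,9,85.6)
cap('top','t2');cap('wrist','w2')
for b in [(110,172,188,220)]: pass
"
```

```text
t 5.55 tcp [451.5 385.9 106.2] th 85.7 z [-0.0019 -0.0016 -1.    ] q [ 41.  29.   3.  65.   0. 135.] gap 9.5 F [ 0.3  0.4 -0. ]
   go (457, 388, 9, 85.6) shift [ 2.5  5.3 97.2] turn 0.001 or -3.14 3.143 dist 97.0
```

View pics/w2.png

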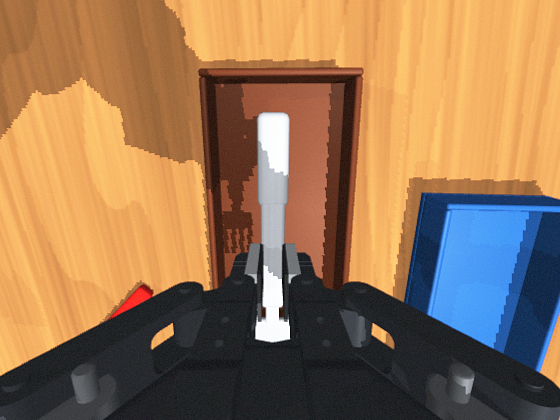

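The wrist view shows the fork aligned within the brown tray: handle end at (273,115), tray walls at columns 205 and 355. Lowering it.

jog_arm([
  [[2,5,40,0],[2,5,75,0],[2,5,90,0],[2,5,98,0],[2,5,98,0],[2,5,98,0]],
])

```text
time_s: 6.25
tcp_pos: [0.458, 0.3885, 0.0103]
ee_rot: [[0.077, 0.997, 0.001], [0.997, -0.077, 0.001], [0.001, 0.001, -1.0]]
force: [-0.2, -0.2, -0.5]
finger_gap: 0.009
```

jog_arm([
  [[0,0,0,0],[0,0,0,0],[0,0,0,0],[0,0,-10,0],[0,0,-40,0],[0,0,-90,0],[0,0,-140,0],[0,0,-150,0]],
], hand=0.2)

```text
time_s: 7.05
tcp_pos: [0.4604, 0.3907, 0.168]
ee_rot: [[0.078, 0.997, 0.01], [0.997, -0.078, 0.009], [0.01, 0.01, -1.0]]
force: [1.7, 0.6, 0.2]
finger_gap: 0.0342
```

```bash
python3 -c "
from h import *
go(643,82,150,158.9)
cap('wrist','w3')
"
```

```text
t 7.05 tcp [460.4 390.7 168. ] th 85.5 z [ 0.0103  0.0087 -0.9999] q [ 40.  27.  10.  72.  -0. 135.] gap 34.2 F [1.7 0.6 0.2]
   go (643, 82, 150, 158.9) shift [-293.5  206.    18. ] turn -1.28 or -4.422 1.861 dist 359.0
```

View pics/w3.png

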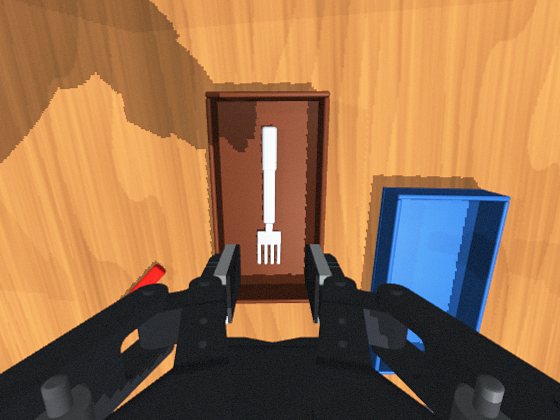

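The fork lies flat in the brown tray, spanning (270,127) to (270,265). Next is the spoon.

jog_arm([
  [[-293,206,-35,-1.28],[-293,206,-35,-1.28],[-293,206,-35,-1.28],[-293,206,-35,-1.28],[-293,206,-35,-1.28],[-293,206,-35,-1.28],[-293,206,-35,-1.28],[-293,206,-35,-1.28],[-293,206,-35,-1.28],[-293,206,-35,-1.28],[-293,206,-35,-1.28],[-293,206,-35,-1.28]],
])

```text
time_s: 8.3
tcp_pos: [0.6392, 0.0806, 0.1941]
ee_rot: [[-0.933, 0.361, -0.001], [0.361, 0.933, -0.0], [0.001, -0.0, -1.0]]
force: [0.4, 0.6, -0.1]
finger_gap: 0.0341
```

```bash
python3 -c "
from h import *
go(643,82,30,158.9)
cap('wrist','w4')
"
```

```text
t 8.3 tcp [639.2  80.6 194.1] th 158.8 z [-1.2e-03 -1.0e-04 -1.0e+00] q [ 7. 32. 21. 80.  0. 28.] gap 34.1 F [ 0.4  0.6 -0.1]
   go (643, 82, 30, 158.9) shift [ -3.    2.6 164.1] turn -0.001 or -3.143 3.141 dist 164.0
```

View pics/w4.png

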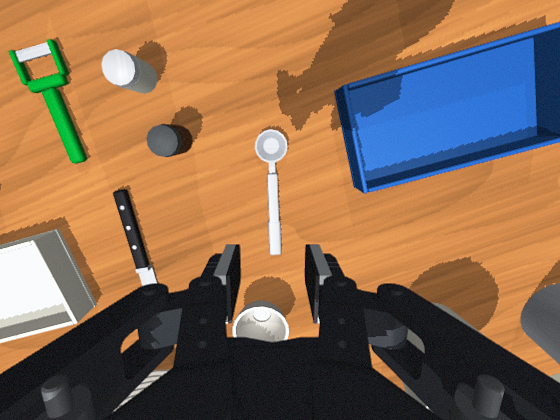

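The spoon runs from its bowl at (271,146) to the handle end at (275,252). The small cup at (262,322) is nearby, so I'll measure the spoon and that clearance.

```bash
python3 -c "
from h import *
print(meas('w4.npz',(245,120,300,262),.003))
print(meas('w4.npz',(15,30,90,165),.003))
p,d,W=pts('top0.npz'); S=W[95:116,262:284]; q=S[S[...,2]>.02]; print(q.min(0),q.max(0))
r,n,_=meas('w4.npz',(245,120,300,262),.003)
go(r[0][0],r[0][1],2,r[2]+90)"
```

```text
(((643.8470458984375, 76.89360809326172), (35.2823486328125, 148.5254364013672), 68.302734375), 1766, array([0.0039, 0.0082, 0.0108]))
(((469.0685729980469, -103.33464813232422), (48.98845672607422, 122.76339721679688), 80.75867462158203), 2836, array([0.0052, 0.0102, 0.0132]))
[ 0.19108457 -0.04550085  0.02024424] [0.81919434 0.04105758 1.29937955]
t 8.35 tcp [639.3  80.8 194.3] th 158.9 z [-9.e-04 -1.e-04 -1.e+00] q [ 7. 32. 21. 80.  0. 28.] gap 33.9 F [0.1 0.8 0.1]
   go (643.8470458984375, 76.89360809326172, 2, 158.302734375) shift [ -5.6  -2.  192.3] turn 0.01 or -3.132 3.151 dist 192.0
```

```bash
python3 -c "
from h import *
for b in [(255,175,295,262),(255,190,295,215),(255,235,295,262)]:
    r,n,z=meas('w4.npz',b,.004); print(r,n,z)
p,d,W=pts('w4.npz'); 
z=W[205,262:292]; print((z*1000).round(0))
go(643.8,78,2,158.9)"
```

```text
((668.4597778320312, 71.19525146484375), (14.930362701416016, 98.30339813232422), 71.07308959960938) 885 [0.0068 0.0084 0.0098]
((652.2817993164062, 76.58489227294922), (11.71544075012207, 29.352130889892578), 68.99476623535156) 255 [0.0071 0.0085 0.0099]
((702.8814086914062, 59.57374954223633), (14.788702964782715, 25.897478103637695), 69.23112487792969) 239 [0.0064 0.0083 0.0097]
[[652.  62.   1.]
 [653.  63.   0.]
 [653.  65.   1.]
 [654.  66.   1.]
 [654.  67.   2.]
 [655.  68.   1.]
 [655.  69.   0.]
 [654.  71.   7.]
 [654.  72.   9.]
 [655.  73.   7.]
 [655.  74.   8.]
 [655.  75.  10.]
 [656.  76.   9.]
 [656.  78.   9.]
 [657.  79.   9.]
 [657.  80.   9.]
 [658.  81.   8.]
 [660.  81.   1.]
 [660.  82.   1.]
 [661.  84.   1.]
 [661.  85.   1.]
 [662.  86.   1.]
 [662.  87.   1.]
 [662.  88.   1.]
 [663.  89.   0.]
 [663.  90.   1.]
 [664.  91.   0.]
 [664.  92.   0.]
 [664.  94.   2.]
 [666.  95.  -1.]]
t 8.35 tcp [639.3  80.8 194.3] th 158.9 z [-9.e-04 -1.e-04 -1.e+00] q [ 7. 32. 21. 80.  0. 28.] gap 33.9 F [0.1 0.8 0.1]
   go (643.8, 78, 2, 158.9) shift [ -5.2  -1.  192.3] turn -0.001 or -3.142 3.141 dist 192.0
```

jog_arm([
  [[-5,0,40,0],[-5,0,80,0],[-5,0,120,0],[-5,0,150,0],[-5,0,170,0],[-5,0,185,0],[-5,0,192,0],[-5,0,192,0],[-5,0,192,0]],
], hand=-0.2)

```text
time_s: 9.25
tcp_pos: [0.6455, 0.0783, 0.0039]
ee_rot: [[-0.933, 0.36, 0.002], [0.36, 0.933, 0.0], [-0.002, 0.001, -1.0]]
force: [-0.4, -0.2, 0.6]
finger_gap: 0.0511
```

jog_arm([
  [[0,0,0,0],[0,0,0,0],[0,0,0,0],[0,0,0,0],[0,0,0,0],[0,0,0,0]],
], hand=1)

```text
time_s: 9.85
tcp_pos: [0.6454, 0.0781, 0.0039]
ee_rot: [[-0.933, 0.361, 0.002], [0.361, 0.933, 0.0], [-0.002, 0.001, -1.0]]
force: [-0.9, 0.1, 5.5]
finger_gap: 0.0092
```

jog_arm([
  [[0,0,-20,0],[0,0,-60,0],[0,0,-110,0],[0,0,-120,0],[0,0,-120,0]],
])

```text
time_s: 10.35
tcp_pos: [0.6465, 0.0783, 0.1257]
ee_rot: [[-0.933, 0.361, 0.006], [0.361, 0.933, 0.001], [-0.005, 0.003, -1.0]]
force: [0.9, 1.0, -0.8]
finger_gap: 0.0093
```

```bash
python3 -c "
from h import *
go(634.5,-289,120,84.5)
go(634.5,-289,120,264.5)"
```

```text
t 10.35 tcp [646.5  78.3 125.7] th 158.9 z [ 6.e-03  7.e-04 -1.e+00] q [ 7. 34. 15. 71.  0. 28.] gap 9.3 F [ 0.9  1.  -0.8]
   go (634.5, -289, 120, 84.5) shift [-121.3 -346.9    5.7] turn 1.298 or -1.844 4.439 dist 367.0
t 10.35 tcp [646.5  78.3 125.7] th 158.9 z [ 6.e-03  7.e-04 -1.e+00] q [ 7. 34. 15. 71.  0. 28.] gap 9.3 F [ 0.9  1.  -0.8]
   go (634.5, -289, 120, 264.5) shift [-121.3 -346.9    5.7] turn -1.844 or -4.985 1.298 dist 367.0
```

jog_arm([
  [[-121,-347,5,1.298],[-121,-347,5,1.298],[-121,-347,5,1.298],[-121,-347,5,1.298],[-121,-347,5,1.298],[-121,-347,5,1.298],[-121,-347,5,1.298],[-121,-347,5,1.298],[-121,-347,5,1.298],[-121,-347,5,1.298],[-121,-347,5,1.298],[-121,-347,5,1.298]],
])

```text
time_s: 11.55
tcp_pos: [0.6319, -0.2881, 0.1164]
ee_rot: [[0.093, 0.996, -0.002], [0.996, -0.093, 0.001], [0.001, -0.002, -1.0]]
force: [0.7, 0.0, -0.8]
finger_gap: 0.0096
```

```bash
python3 -c "
from h import *
go(634.5,-289,9.5,84.5)
cap('wrist','w5')
"
```

```text
t 11.55 tcp [ 631.9 -288.1  116.4] th 84.6 z [-1.9e-03  9.0e-04 -1.0e+00] q [-25.  40.  24.  74.   0.  71.] gap 9.6 F [ 0.7  0.  -0.8]
   go (634.5, -289, 9.5, 84.5) shift [ -0.6   2.6 106.9] turn 0.003 or -3.139 3.144 dist 107.0
```

View pics/w5.png

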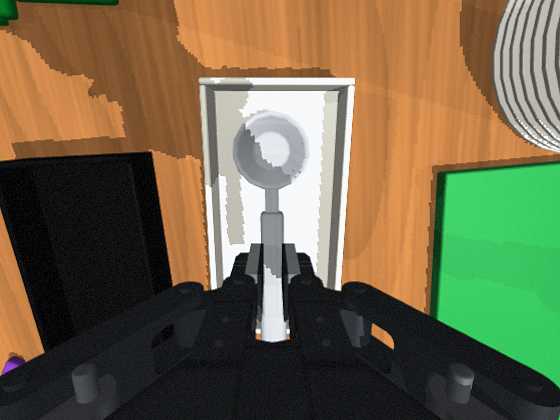

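The spoon is over the white tray and aligned, with its bowl at (271,150) between the walls at columns 205 and 350. Lowering it.

jog_arm([
  [[-1,3,40,0],[-1,3,75,0],[-1,3,95,0],[-1,3,107,0],[-1,3,107,0],[-1,3,107,0]],
])

```text
time_s: 12.2
tcp_pos: [0.636, -0.2903, 0.0115]
ee_rot: [[0.095, 0.996, 0.001], [0.996, -0.095, -0.001], [-0.001, 0.002, -1.0]]
force: [0.3, 0.3, 0.1]
finger_gap: 0.009
```

jog_arm([
  [[0,0,0,0],[0,0,0,0],[0,0,0,0],[0,0,-10,0],[0,0,-40,0],[0,0,-90,0],[0,0,-140,0],[0,0,-170,0],[0,0,-170,0]],
], hand=0.2)

```text
time_s: 13.1
tcp_pos: [0.6384, -0.292, 0.1894]
ee_rot: [[0.096, 0.995, 0.013], [0.995, -0.096, -0.006], [-0.005, 0.013, -1.0]]
force: [0.6, -0.2, 1.1]
finger_gap: 0.0342
```

```bash
python3 -c "
from h import *
go(655,-100.7,195,167.6)
cap('wrist','w6')
"
```

```text
t 13.1 tcp [ 638.4 -292.   189.4] th 84.5 z [ 0.0127 -0.0058 -0.9999] q [-25.  38.  32.  83.  -0.  71.] gap 34.2 F [ 0.6 -0.2  1.1]
   go (655, -100.7, 195, 167.6) shift [192.   -1.8  -5.6] turn -1.45 or -4.592 1.691 dist 192.0
```

View pics/w6.png

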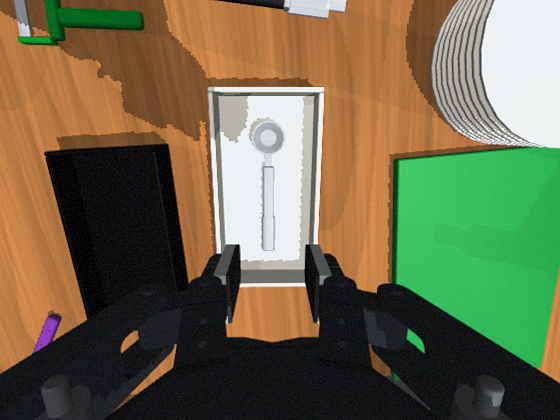

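The spoon lies flat in the white tray, spanning (267,120) to (268,250). Next is the knife.

jog_arm([
  [[192,-2,-5,-1.45],[192,-2,-5,-1.45],[192,-2,-5,-1.45],[192,-2,-5,-1.45],[192,-2,-5,-1.45],[192,-2,-5,-1.45],[192,-2,-5,-1.45],[192,-2,-5,-1.45],[192,-2,-5,-1.45],[192,-2,-5,-1.45],[192,-2,-5,-1.45],[192,-2,-5,-1.45]],
])

```text
time_s: 14.35
tcp_pos: [0.651, -0.0991, 0.1845]
ee_rot: [[-0.976, 0.217, -0.002], [0.217, 0.976, 0.0], [0.002, -0.0, -1.0]]
force: [0.5, -0.3, 0.3]
finger_gap: 0.0345
```

```bash
python3 -c "
from h import *
go(655,-100.7,3,167.6)
cap('wrist','w7')
"
```

```text
t 14.35 tcp [651.  -99.1 184.5] th 167.5 z [-2.1e-03  3.0e-04 -1.0e+00] q [-9. 34. 23. 80. -0.  4.] gap 34.5 F [ 0.5 -0.3  0.3]
   go (655, -100.7, 3, 167.6) shift [ -4.3  -0.7 181.5] turn -0.003 or -3.144 3.139 dist 182.0
```

View pics/w7.png

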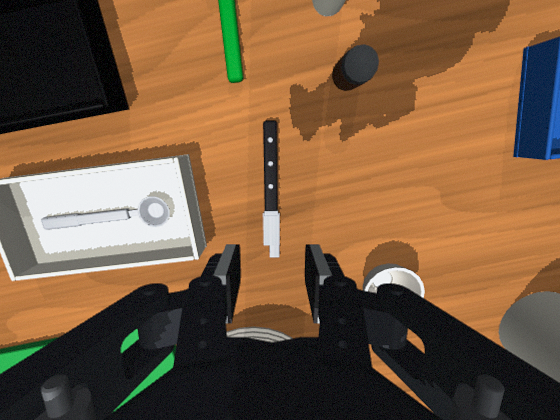

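The black knife's handle spans (270,122) to (270,212) and its blade tip is at (273,256).

```bash
python3 -c "
from h import *
r,n,z=meas('w7.npz',(250,110,295,206),.005); print(r,n,z)
r,n,z=meas('w7.npz',(250,110,295,265),.0025); print(r,n,z)
go(r[0][0],r[0][1],4,167.6)"
```

```text
((619.4935302734375, -94.27622985839844), (14.986091613769531, 92.05249786376953), 77.72000885009766) 1193 [0.0093 0.0114 0.0127]
((651.6319580078125, -100.8748779296875), (18.795442581176758, 157.67330932617188), 77.76014709472656) 1901 [0.0031 0.0109 0.0126]
t 14.4 tcp [651.1 -99.2 184.8] th 167.5 z [-1.6e-03  2.0e-04 -1.0e+00] q [-9. 34. 23. 80. -0.  4.] gap 34.1 F [-0.3  0.2  0.1]
   go (651.6319580078125, -100.8748779296875, 4, 167.6) shift [ -0.9  -1.6 180.8] turn -0.002 or -3.144 3.139 dist 181.0
```

jog_arm([
  [[0,-2,40,0],[0,-2,80,0],[0,-2,120,0],[0,-2,150,0],[0,-2,170,0],[0,-2,182,0],[0,-2,182,0],[0,-2,182,0]],
], hand=-0.2)

```text
time_s: 15.2
tcp_pos: [0.6519, -0.1013, 0.0045]
ee_rot: [[-0.977, 0.215, 0.001], [0.215, 0.977, -0.0], [-0.001, 0.0, -1.0]]
force: [0.5, -0.2, -0.2]
finger_gap: 0.0511
```

jog_arm([
  [[0,0,0,0],[0,0,0,0],[0,0,0,0],[0,0,0,0],[0,0,0,0],[0,0,0,0]],
], hand=1)

```text
time_s: 15.8
tcp_pos: [0.6523, -0.1013, 0.0054]
ee_rot: [[-0.977, 0.215, 0.003], [0.215, 0.977, -0.0], [-0.003, 0.0, -1.0]]
force: [-1.0, -0.1, 6.1]
finger_gap: 0.0123
```

jog_arm([
  [[0,0,-20,0],[0,0,-60,0],[0,0,-110,0],[0,0,-120,0],[0,0,-120,0]],
])

```text
time_s: 16.3
tcp_pos: [0.6532, -0.1014, 0.127]
ee_rot: [[-0.977, 0.215, 0.007], [0.215, 0.977, -0.001], [-0.007, 0.0, -1.0]]
force: [-0.3, 0.1, -0.3]
finger_gap: 0.0125
```

```bash
python3 -c "
from h import *
go(470.5,-330,120,87)"
```

```text
t 16.3 tcp [ 653.2 -101.4  127. ] th 167.6 z [ 0.0065 -0.001  -1.    ] q [-9. 35. 17. 72.  0.  4.] gap 12.5 F [-0.3  0.1 -0.3]
   go (470.5, -330, 120, 87) shift [ 129.3 -262.5    7. ] turn 1.406 or -1.735 4.548 dist 293.0
```

jog_arm([
  [[129,-262,5,1.406],[129,-262,5,1.406],[129,-262,5,1.406],[129,-262,5,1.406],[129,-262,5,1.406],[129,-262,5,1.406],[129,-262,5,1.406],[129,-262,5,1.406],[129,-262,5,1.406],[129,-262,5,1.406],[129,-262,5,1.406],[129,-262,5,1.406]],
])

```text
time_s: 17.5
tcp_pos: [0.4678, -0.3285, 0.1168]
ee_rot: [[0.051, 0.999, -0.003], [0.999, -0.051, 0.002], [0.002, -0.003, -1.0]]
force: [-0.0, -0.3, -0.6]
finger_gap: 0.0128
```

```bash
python3 -c "
from h import *
go(470.5,-330,11,87)
cap('wrist','w8')
"
```

```text
t 17.5 tcp [ 467.8 -328.5  116.8] th 87.1 z [-0.0028  0.0019 -1.    ] q [-35.  26.   0.  65.  -0.  58.] gap 12.8 F [-0.  -0.3 -0.6]
   go (470.5, -330, 11, 87) shift [ -1.3   2.7 105.8] turn 0.002 or -3.14 3.143 dist 106.0
```

View pics/w8.png

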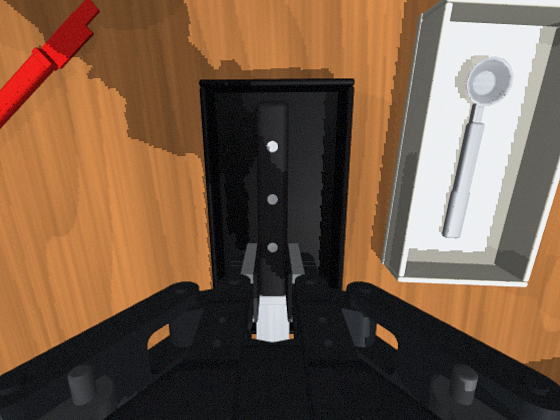

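The knife handle, with rivets at (272,146), (272,199) and (272,247), is centred over the black tray. Lowering it.

jog_arm([
  [[-1,3,40,0],[-1,3,75,0],[-1,3,95,0],[-1,3,106,0],[-1,3,106,0],[-1,3,106,0]],
])

```text
time_s: 18.15
tcp_pos: [0.4722, -0.3306, 0.013]
ee_rot: [[0.051, 0.999, 0.001], [0.999, -0.051, -0.0], [-0.0, 0.001, -1.0]]
force: [-0.2, 0.1, -0.5]
finger_gap: 0.0125
```

jog_arm([
  [[0,0,0,0],[0,0,0,0],[0,0,0,0],[0,0,-10,0],[0,0,-40,0],[0,0,-90,0],[0,0,-140,0],[0,0,-170,0],[0,0,-170,0]],
], hand=0.2)

```text
time_s: 19.05
tcp_pos: [0.4748, -0.3325, 0.1899]
ee_rot: [[0.052, 0.999, 0.01], [0.999, -0.052, -0.007], [-0.007, 0.011, -1.0]]
force: [1.4, -1.0, -0.6]
finger_gap: 0.0345
```

```bash
python3 -c "
from h import *
go(468.5,-102,190,172)
cap('wrist','w9')
"
```

```text
t 19.05 tcp [ 474.8 -332.5  189.9] th 87.0 z [ 0.0104 -0.0073 -0.9999] q [-35.  23.   8.  73.  -0.  58.] gap 34.5 F [ 1.4 -1.  -0.6]
   go (468.5, -102, 190, 172) shift [ 2.299e+02 -1.820e+01 -1.000e-01] turn -1.483 or -4.625 1.658 dist 231.0
```

View pics/w9.png

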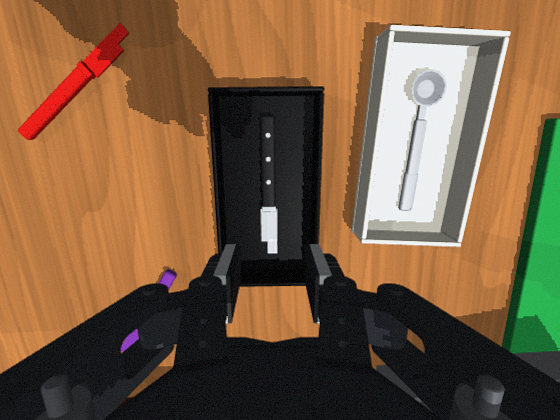

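The knife lies flat in the black tray, spanning (268,115) to (271,253). Next is the peeler.

jog_arm([
  [[230,-18,0,-1.483],[230,-18,0,-1.483],[230,-18,0,-1.483],[230,-18,0,-1.483],[230,-18,0,-1.483],[230,-18,0,-1.483],[230,-18,0,-1.483],[230,-18,0,-1.483],[230,-18,0,-1.483],[230,-18,0,-1.483],[230,-18,0,-1.483],[230,-18,0,-1.483]],
])

```text
time_s: 20.3
tcp_pos: [0.465, -0.0996, 0.1817]
ee_rot: [[-0.99, 0.142, -0.002], [0.142, 0.99, 0.0], [0.002, 0.0, -1.0]]
force: [0.3, -0.6, -0.8]
finger_gap: 0.0339
```

```bash
python3 -c "
from h import *
cap('wrist','w10')
r,n,z=meas('w10.npz',(225,80,325,285),.003); print(r,n,z)
go(468.5,-102,4,172)
"
```

```text
((468.67413330078125, -102.8031234741211), (47.32185363769531, 121.5779037475586), 82.66793060302734) 2019 [0.0076 0.0107 0.0133]
t 20.35 tcp [465.2 -99.7 181.9] th 171.9 z [-1.6e-03  3.0e-04 -1.0e+00] q [-12.  13.  -9.  69.   0.  -4.] gap 33.8 F [-0.4  0.6  0.7]
   go (468.5, -102, 4, 172) shift [ -3.6  -1.8 177.9] turn -0.003 or -3.144 3.139 dist 178.0
```

View pics/w10.png

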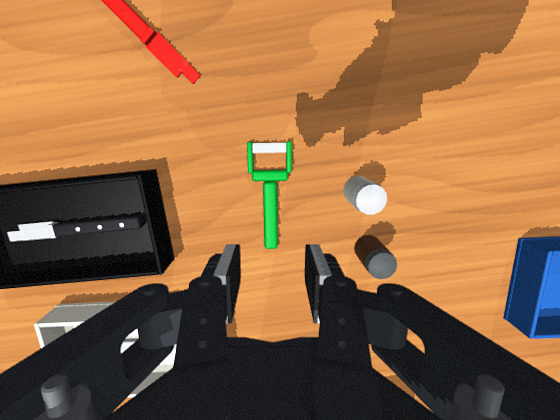

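The peeler runs from its blade at (269,147) to the handle end at (271,248). It measures 122x47, and the shakers at (367,195) and (378,258) are clear.

jog_arm([
  [[-4,-2,40,-0.01],[-4,-2,80,-0.01],[-4,-2,120,-0.01],[-4,-2,150,-0.01],[-4,-2,170,-0.01],[-4,-2,178,-0.01],[-4,-2,178,-0.01],[-4,-2,178,-0.01]],
], hand=-0.2)

```text
time_s: 21.15
tcp_pos: [0.4702, -0.1025, 0.0054]
ee_rot: [[-0.992, 0.13, 0.001], [0.13, 0.992, -0.0], [-0.001, -0.0, -1.0]]
force: [0.0, 0.8, -0.6]
finger_gap: 0.0511
```

jog_arm([
  [[0,0,0,0],[0,0,0,0],[0,0,0,0],[0,0,0,0],[0,0,0,0],[0,0,0,0]],
], hand=1)

```text
time_s: 21.75
tcp_pos: [0.4704, -0.1026, 0.006]
ee_rot: [[-0.992, 0.13, 0.002], [0.13, 0.992, -0.001], [-0.002, -0.0, -1.0]]
force: [-1.5, 1.1, 5.8]
finger_gap: 0.0136
```

jog_arm([
  [[0,0,-20,0],[0,0,-60,0],[0,0,-110,0],[0,0,-160,0],[0,0,-160,0],[0,0,-160,0]],
])

```text
time_s: 22.35
tcp_pos: [0.4704, -0.1026, 0.1662]
ee_rot: [[-0.992, 0.13, 0.004], [0.13, 0.992, -0.001], [-0.004, -0.0, -1.0]]
force: [-0.1, 0.2, -1.6]
finger_gap: 0.0137
```

```bash
python3 -c "
from h import *
go(626,282,160,84.5)"
```

```text
t 22.35 tcp [ 470.4 -102.6  166.2] th 172.6 z [ 4.e-03 -9.e-04 -1.e+00] q [-12.  14. -10.  66.   0.  -5.] gap 13.7 F [-0.1  0.2 -1.6]
   go (626, 282, 160, 84.5) shift [-104.4  401.5    6.2] turn 1.537 or -1.605 4.679 dist 415.0
```

jog_arm([
  [[-104,401,5,1.537],[-104,401,5,1.537],[-104,401,5,1.537],[-104,401,5,1.537],[-104,401,5,1.537],[-104,401,5,1.537],[-104,401,5,1.537],[-104,401,5,1.537],[-104,401,5,1.537],[-104,401,5,1.537],[-104,401,5,1.537],[-104,401,5,1.537]],
])

```text
time_s: 23.55
tcp_pos: [0.623, 0.2818, 0.156]
ee_rot: [[0.095, 0.995, -0.005], [0.995, -0.095, -0.002], [-0.003, -0.005, -1.0]]
force: [0.1, 0.0, -0.2]
finger_gap: 0.0136
```

```bash
python3 -c "
from h import *
go(626,282,11.5,84.5)
cap('wrist','w11')
"
```

```text
t 23.55 tcp [623.  281.8 156. ] th 84.6 z [-0.0052 -0.0024 -1.    ] q [ 24.  38.  26.  79.  -0. 120.] gap 13.6 F [ 0.1  0.  -0.2]
   go (626, 282, 11.5, 84.5) shift [  0.5   3.  144.5] turn 0.001 or -3.14 3.143 dist 145.0
```

View pics/w11.png

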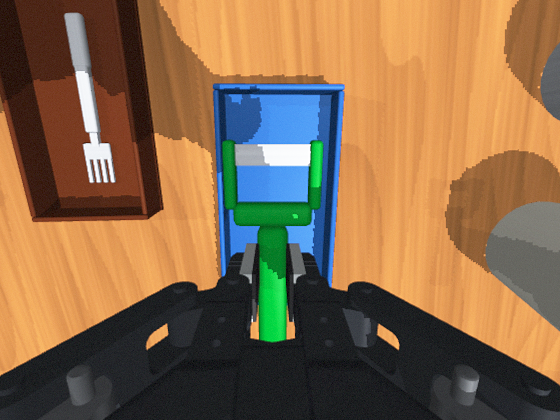

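The peeler arms, at columns 225 to 322, are within the blue tray walls at 218 and 340, and perspective makes the peeler look larger than it is. Lowering it.

jog_arm([
  [[0,3,40,0],[0,3,80,0],[0,3,115,0],[0,3,135,0],[0,3,145,0],[0,3,145,0],[0,3,145,0]],
])

```text
time_s: 24.3
tcp_pos: [0.628, 0.2815, 0.0152]
ee_rot: [[0.095, 0.995, 0.001], [0.995, -0.095, 0.0], [0.001, 0.001, -1.0]]
force: [0.0, -0.1, -0.6]
finger_gap: 0.0139
```

jog_arm([
  [[0,0,0,0],[0,0,0,0],[0,0,0,0],[0,0,-10,0],[0,0,-40,0],[0,0,-90,0],[0,0,-140,0],[0,0,-170,0],[0,0,-170,0]],
], hand=0.2)

```text
time_s: 25.2
tcp_pos: [0.6307, 0.283, 0.1933]
ee_rot: [[0.096, 0.995, 0.013], [0.995, -0.096, 0.006], [0.007, 0.012, -1.0]]
force: [1.3, 0.1, -0.1]
finger_gap: 0.034
```

```bash
python3 -c "
from h import *
go(350,-50,230,84.5)
cap('wrist','w12')
"
```

```text
t 25.2 tcp [630.7 283.  193.3] th 84.5 z [ 0.0127  0.0057 -0.9999] q [ 24.  37.  30.  83.   0. 120.] gap 34.0 F [ 1.3  0.1 -0.1]
   go (350, -50, 230, 84.5) shift [-358.3 -247.5  -36.7] turn 0.0 or -3.141 3.142 dist 437.0
```

View pics/w12.png

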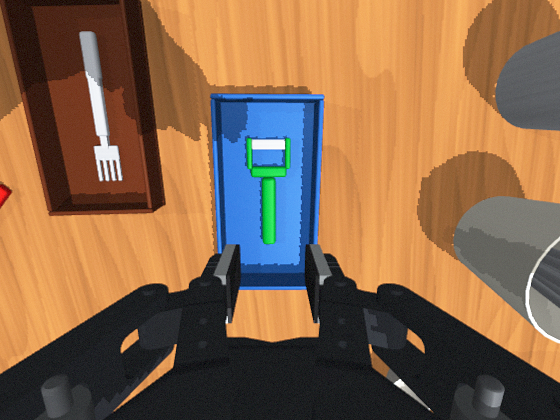

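The peeler lies flat in the blue tray, spanning (268,145) to (268,242). I'll back off and take a final look.

jog_arm([
  [[-358,-247,-40,0],[-358,-247,-40,0],[-358,-247,-40,0],[-358,-247,-40,0],[-358,-247,-40,0],[-358,-247,-40,0],[-358,-247,-40,0],[-358,-247,-40,0],[-358,-247,-40,0],[-358,-247,-40,0],[-358,-247,-40,0],[-358,-247,-40,0]],
])

```text
time_s: 26.45
tcp_pos: [0.3474, -0.0508, 0.2242]
ee_rot: [[0.095, 0.995, -0.001], [0.995, -0.095, 0.0], [0.0, -0.001, -1.0]]
force: [0.2, 0.6, 0.0]
finger_gap: 0.0342
```

```bash
python3 -c "
from h import *
go(350,-50,230,84.5)
p,d,W=cap('top','t9'); cap('scene','s9')
cv2.imwrite('pics/crop9.png',cv2.resize(p[115:235,105:420,::-1],None,fx=2.5,fy=2.5,interpolation=cv2.INTER_CUBIC))
print(meas('t9.npz',(262,188,279,206),.0045,.1)); print(meas('t9.npz',(262,167,279,187),.0045,.1))
for n,b in dict(fork=(122,180,176,215),spoon=(334,142,388,172),peel=(162,135,213,163),knife=(345,190,399,222)).items():
    print(n,meas('t9.npz',b,.0085,.03))
"
```

```text
t 26.45 tcp [347.4 -50.8 224.2] th 84.5 z [-7.e-04  4.e-04 -1.e+00] q [ -8.  -3. -20.  73.   0.  87.] gap 34.2 F [0.2 0.6 0. ]
   go (350, -50, 230, 84.5) shift [ 1.   2.5 -5.8] turn 0.0 or -3.141 3.142 dist 6.0Traceback (most recent call last):
  File "<string>", line 6, in <module>
    print(meas('t9.npz',(262,188,279,206),.0045,.1)); print(meas('t9.npz',(262,167,279,187),.0045,.1))
          ~~~~^^^^^^^^^^^^^^^^^^^^^^^^^^^^^^^^^^^^^
  File "h.py", line 23, in meas
    k,l,st,ce=cv2.connectedComponentsWithStats(m); i=1+st[1:,4].argmax(); q=S[l==i]
                                                       ~~~~~~~~~~~~~~~^^
ValueError: attempt to get argmax of an empty sequence
```

View pics/crop9.png

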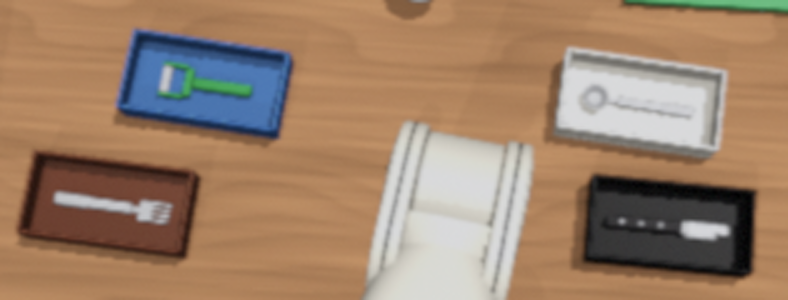

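View pics/s9.png

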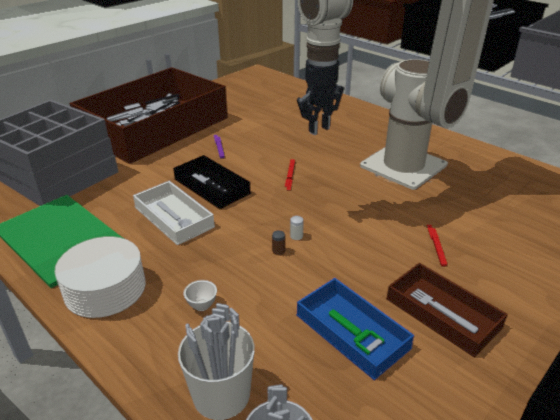

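The arm hides the shakers in the top view, but the scene view shows them unmoved at (297,228) and (279,243). All four utensils lie in their trays. I'll check the numbers from the views I have, then hand in.

```bash
python3 -c "
from h import *
for n,b in dict(fork=(122,180,176,215),spoon=(334,142,388,172),peel=(162,135,213,163),knife=(345,190,399,222)).items():
    try: print(n,meas('t9.npz',b,.0085,.03))
    except Exception as e: print(n,e)
cap('scene','s10')
for f in('scene0.npz','s10.npz'):
    for b in[(287,212,306,243),(270,228,288,256)]: print(f,meas(f,b,.02,.08))
from cell import close_job; print(close_job())
"
```

```text
fork (((458.99310302734375, 411.57025146484375), (100.48759460449219, 17.1351318359375), 83.52020263671875), 115, array([0.0092, 0.0124, 0.0161]))
spoon (((630.3344116210938, -286.3504943847656), (145.7860870361328, 39.133338928222656), 79.20789337158203), 174, array([0.0091, 0.0117, 0.0169]))
peel (((629.1596069335938, 282.7619934082031), (120.2890625, 51.90873718261719), 84.8812026977539), 235, array([0.0094, 0.0143, 0.019 ]))
knife (((473.3199768066406, -306.0397033691406), (111.04915618896484, 22.51001739501953), 84.16038513183594), 158, array([0.0095, 0.0143, 0.019 ]))
scene0.npz (((479.75189208984375, -2.9813385009765625), (29.539474487304688, 31.56380271911621), 34.494041442871094), 215, array([0.0237, 0.0446, 0.0576]))
scene0.npz (((549.5584106445312, 3.9704113006591797), (33.30938720703125, 31.978605270385742), 8.475351333618164), 233, array([0.0232, 0.0447, 0.0578]))
s10.npz (((477.3235168457031, -2.900074005126953), (32.601417541503906, 29.65243911743164), 42.70751190185547), 217, array([0.0221, 0.0453, 0.0571]))
s10.npz (((550.1265869140625, 3.378629684448242), (32.87318420410156, 30.801042556762695), 76.74750518798828), 231, array([0.0238, 0.0452, 0.0576]))
the job is handed in; nothing more can be done
None
```

All four utensils are in their trays, moved in the order you gave: fork to brown, spoon to white, black-handled knife to black and green peeler to blue. The job was handed in at about 26.6 s with the arm raised and touching nothing.

**Last checks:** In the final pictures each utensil lies flat near the centre of its tray, inside the walls. The measured heights match utensils resting on the tray floors. The scene camera shows both shakers still standing, in place to within about 2.5 mm, which is measurement noise.

**Check that failed:** The arm hid the shakers in the final top view, so that measurement failed and I used the scene camera instead. None of the other checks disagreed.

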